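# Shut a wagon away behind the rocking stop

## Task

Put the rust-red box wagon away on the storage track without picking it up. Press down the black thumb pad of the rocking stop so that its red bar swings up clear of the track, push the wagon along the rails with the fingertips until it is wholly past the bar, then push the bar back down so that it lies level across the track behind the wagon. Leave the other things on the bench where they are.

Things in the scene. Friction and masses are not known exactly. Their poses are not given: they have to be found in the camera images.
- storage_board: Plywood board 58 x 350 x 9 mm, screwed down, with a model track along it between two low aluminium guides. Origin: centre of its underside. +y runs along the track from the open end (y = -175 mm) to the red buffer stop; x is across, z up. Rail tops 14 mm up; guides 37 mm apart inside, tops 24 mm up. A rocking stop stands on the +x side at y = +9 mm, on an outrigger reaching x = +71 mm.
- wagon: Rust-red box wagon with grey roof, 33 mm wide, 128 mm long over its buffers (solid from y = -62 to +62 mm, flat ends), about 85 g, standing on the rails of the open half, its y along the board's y. Origin: middle of its underside, 1 mm below the rail tops; roof 52 mm above the origin. It does not roll freely: it slides between the guides with about 0.5 N and stays where it is left.
- stop_rocker (a joint): Angle of the rocking stop, rad: 0 = red bar level across the track (shut), 1.25 = bar swung up as far as it goes, against a firm end stop. The wagon passes under it above 1.0. The pivot is stiff: it stays wherever it is left; about 2 N, square to the arm, at the pad or the bar's tip moves it either way.
- stop_pivot (a point): The rocker's pivot, fixed on the board at (36, 9, 44) mm of the board's frame. The axis runs along the board's y; as the joint grows, the bar (on the -x side) rises and the pad (on the +x side) sinks.
- bar_tip (a point): Free end of the red stop bar (8 x 8 mm section, white band near the end), 44 mm from the pivot; this point is on its centre line. Shut: at board x = -8 mm, 44 mm above the bench. Fully up: at about x = +22 mm, 86 mm above the bench, leaning a little toward the track.
- stop_line (a point): Middle of the track at rail-top height below the shut bar: (0, 9, 14) mm of the board's frame. The bar fills board y = 5 to 13 mm. The wagon is wholly past it when its origin lies at least 68 mm beyond this point along the board's +y.
- buffer_face (a point): Middle of the face of the red buffer stop at the closed end: (0, 157, 14) mm of the board's frame. The wagon's front end is stopped here, its origin then 86 mm beyond the stop line and its rear end 20 mm behind the bar.
- thumb_pad (a point): Middle of the black ribbed thumb pad, 22 x 28 (along y) x 6 mm, at the outer end of the rocker's upward-bent arm, 37 mm from the pivot. Shut: at board x = 66 mm, 66 mm above the bench, outer edge tipped up 36 degrees. Fully pressed: x = 66 mm, 22 mm above the bench, outer edge tipped down 36 degrees. Its path is an arc round the pivot, farthest out at x = 73 mm.
- paint_pot_red: Bystander: paint pot with a red lid, 33 mm across, 34 mm high. Origin: centre of its underside. To be left alone.
- paint_pot_green: Bystander: paint pot with a green lid, 33 mm across, 34 mm high. Origin: centre of its underside. To be left alone.
- glue_bottle: Bystander: blue glue bottle with yellow cap and needle, 34 mm across, 122 mm high with its needle. Origin: centre of its underside. To be left alone.
- coupler_carton: Bystander: small yellow carton, 44 x 70 x 24 mm high. Origin: centre of its underside. To be left alone.
- red_screwdriver: Bystander: red screwdriver, 154 mm long, 18 mm thick, lying. Origin: centre of its underside. To be left alone.

How it is judged:
By the outcome, as a careful person would: the job done as asked, in the order asked, and still so for the second after the job is handed in, with the robot touching nothing.
It also fails if it takes over 58 s, if anything falls off the work surface, if the arm or the gripper's body presses on something with over 40 N, if the wrist force passes 120 N, or if a joint passes its speed limit or range.

## Robot

A 7-joint arm with a two-finger parallel gripper is mounted at the origin on a cart in front of the work surface, level with it; the furniture and walls round the work are solid. World frame = base frame: x ahead of the robot, y to its left, z up, the work surface at z = 0. Lengths are in m, angles in rad, forces in N, time in s.
With the tool pointing down it reaches from about 0.375 to 0.925 m from the base axis. Payload 3.1 kg.
Tool frame: the origin (TCP) lies at the very end of the fingers, on their centre line; the grasp point (between the pads) lies 19 mm behind it; z points along the fingers, y is the line along which they close (so a half turn about z gives the same grasp; the last joint's range is limited). The gripper opens to 85 mm and grips with 20 to 120 N. Pads are 22 mm wide; open, the fingers measure 114 mm over their backs; the gripper's body (76 mm by 85 mm) begins 54 mm behind the grasp point. The pads swing forward as they close: fully open they stand 13 mm farther back than shut.
Start: joints at [1.207, 0.383, 0.044, 1.598, -0.018, 1.161, -0.05], TCP at [0.171, -0.627, 0.231] pointing down, gripper open.
Joint ranges: [-2.61, 2.61], [-0.41, 2.15], [-1.48, 1.57], [0, 2.5], [-1.57, 4.71], [0.05, 1.97], [-2.85, 2.85]. Speed limits (rad/s): [2.79, 2.79, 3.14, 3.14, 3.14, 3.14, 3.14].

## Interface

Orientations are given as a unit quaternion [x, y, z, w].
In Python, from bench import monitor, capture, camera_params, robot gives the robot as it stands.
- The arm moves only by the tool arm_command, never from a script. Its argument "deltas" is a list of rows, each an object with "dp": the shift along the tool's x, y, z normalised to -1 to 1, where 1 is 0.3 m, a list of three; "twist": the turn about the tool's z normalised to -1 to 1, where 1 is pi rad. In form: [{"dp": [tx, ty, tz], "twist": twist}, ...]. A call has 1 to 10 rows; each row shifts and turns the commanded pose from where the row before left it, along the tool's axes as they then stand; what a row does not reach is not made up. A row lasts 1/8 s, in which the tool goes at most 62.5 mm and 10.7 degrees, less where a joint would pass 70% of its speed; a pose out of reach is approached as far as the arm can. A call with a number of a shift or a turn outside -1 to 1 is refused whole. A call with a gripper value outside its range is refused whole. "fingers" is the closure, from 0 (fully open) to 1 (shut), set as the call begins (left out, the last holds). The fingers move at their own pace and stop on an object; the grip force is fixed at half the most. Time passes only in rows, so rows that do not move let the fingers close. It gives the time, the measured TCP pose, the force, the opening and the grip force at its end, in the units of the state.
- monitor.read_state(): the state, without advancing time (a new reading comes with each control period).
- capture(name): name is "side" or "top"; returns (picture, depth): 480x640x3 uint8, blue, green, red; 480x640 float32, m along the optical axis (not along the pixel's ray), 0 where there is no reading.
- camera_params(name): a dict with "intrinsics" (3x3 intrinsics, pixels), "pose" (4x4, takes a point from camera to world coordinates). Camera axes: x right, y down, z forward; pixel columns grow to the right and rows downward; lengths in m; the calibration is good to about 2 mm. A picture is of the moment at which its call begins. camera_params takes no time and is no camera call.
- robot.finish_job(): hands the job in; it is judged then, once.
The state is a dict: "time": time; "q": joint angles; "qvel": joint speeds; "joint_efforts": joint torques, N m; "ee_pos": TCP position; "ee_rot": TCP orientation; "contact_force": force on the tool from outside, world axes, zero at the start; "wrist_torque": the same for the moment, N m; "gripper_width": finger opening in m; "gripper_force": force on a finger pad.
Only numpy, scipy, OpenCV 4.12 (cv2) and the standard library are available. Lean on these libraries where they do the work, as an engineer would, in place of code of your own. Each camera call takes 0.05 s, during which the arm holds its last target. There are 200 camera calls.

## Working session

There is one attempt and no reset: what is moved stays moved. The work goes in short steps, Python scripts to look and compute and a tool call to move; the robot and the scene stay as the last step left them, time stands still between calls to the robot, and variables do not carry over. Pictures are saved under pics/ and viewed, at most 10 in all, crops included, and the job is handed in when it is done.

Besides the shell and the picture viewer there is one more tool, called after "Request:" by a JSON object that holds its "api" and its "payload", one argument or row to a line. arm_command: Moves the arm, as the interface text tells. Its arguments: {"type":"object","properties":{"deltas":{"type":"array"},"fingers":{"type":"number"}},"required":["deltas"]}

```bash
mkdir -p pics; cat > h.py <<'E'
import numpy as np,cv2
from bench import monitor,capture,camera_params,robot
def px(cam,d,u,v):
    p=camera_params(cam);K=np.array(p["intrinsics"]);T=np.array(p["pose"])
    z=d[v,u] if not np.isscalar(d) else d
    return T[:3,:3]@(z*np.linalg.inv(K)@[u,v,1])+T[:3,3]
E
python3 - <<'E'
from h import *
for c in("top","side"):
    i,d=capture(c);cv2.imwrite(f"pics/{c}0.png",i);np.save(c+"0.npy",d);p=camera_params(c);print(c,np.round(p["pose"],3).tolist(),np.round(p["intrinsics"],1).tolist())
s=monitor.read_state();print({k:np.round(v,3).tolist() for k,v in s.items()})
E
```

```text
top [[-0.011, -0.988, 0.153, 0.408], [-0.999, 0.006, -0.037, -0.018], [0.036, -0.154, -0.987, 0.92], [0.0, 0.0, 0.0, 1.0]] [[499.5, 0.0, 323.0], [0.0, 499.5, 238.8], [0.0, 0.0, 1.0]]
side [[-0.922, -0.158, 0.352, 0.216], [-0.385, 0.317, -0.867, 0.69], [0.025, -0.935, -0.354, 0.358], [0.0, 0.0, 0.0, 1.0]] [[439.3, 0.0, 316.7], [0.0, 439.3, 235.0], [0.0, 0.0, 1.0]]
{'time': 0.1, 'q': [1.207, 0.384, 0.044, 1.599, -0.018, 1.161, -0.05], 'qvel': [-0.001, -0.002, -0.001, -0.004, -0.0, -0.0, -0.001], 'joint_efforts': [0.003, -43.473, 1.029, -25.045, 0.011, 0.005, 0.0], 'ee_pos': [0.171, -0.626, 0.23], 'ee_rot': [0.991, 0.133, -0.0, -0.001], 'contact_force': [-0.033, -0.686, 0.323], 'wrist_torque': [0.007, -0.005, -0.017], 'gripper_force': 0.0, 'gripper_width': 0.085}
```

View pics/top0.png

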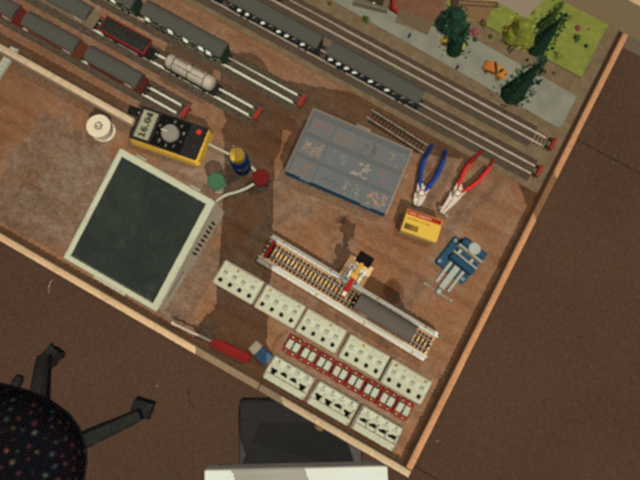

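View pics/side0.png

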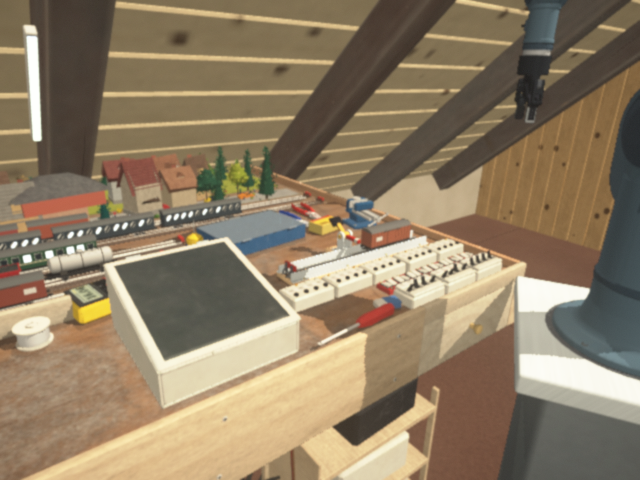

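The top view shows the track running from the red buffer at about (270,248) to the open end at about (432,345). The pad is near (363,260) and the wagon spans about (358,297) to (420,335). I'll enlarge this area.

```bash
python3 - <<'E'
from h import *
i=cv2.imread("pics/top0.png")[225:365,250:450]
cv2.imwrite("pics/top0c.png",cv2.resize(i,None,fx=4,fy=4,interpolation=cv2.INTER_CUBIC))
E
```

```text
(no output)
```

View pics/top0c.png

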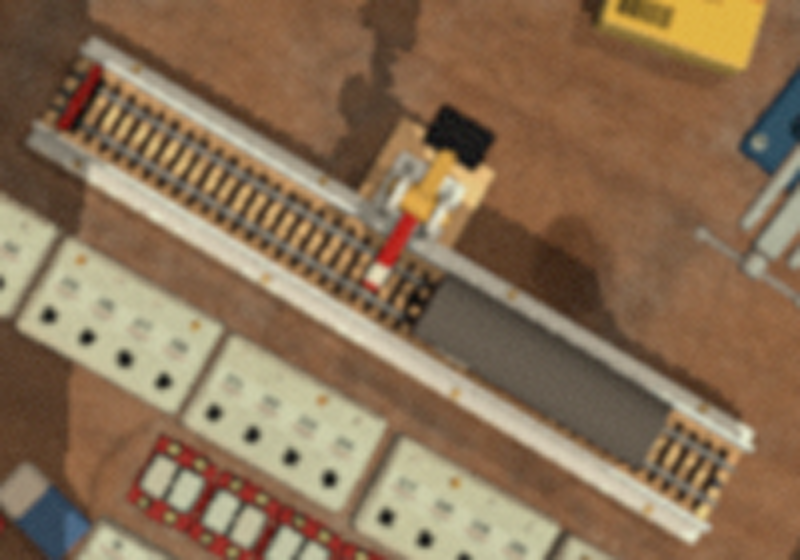

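```bash
cat >> h.py <<'E'
def pl(cam,u,v,z):
    p=camera_params(cam);K=np.array(p["intrinsics"]);T=np.array(p["pose"])
    r=T[:3,:3]@np.linalg.inv(K)@[u,v,1]; t=T[:3,3]
    return t+r*(z-t[2])/r[2]
E
python3 - <<'E'
from h import *
d=np.load("top0.npy")
P={}
for n,u,v,z in [("FL",90,44,.024),("FR",750,437,.024),("NL",35,138,.024),("NR",700,537,.024),("w1",437,277,.062),("w2",672,405,.062),("w3",645,465,.062),("w4",415,330,.062),("wc",545,370,.065),("tip",375,280,.047),("pad",460,136,.069)]:
    U,V=250+u/4,225+v/4
    P[n]=pl("top",U,V,z); print(n,np.round(P[n],4),np.round(px("top",d,int(U),int(V)),4))
a=(P["FL"]+P["NL"]-P["FR"]-P["NR"]);print("yaw of +y",np.degrees(np.arctan2(a[1],a[0])),np.linalg.norm(a)/2)
c=(P["FL"]+P["NL"]+P["FR"]+P["NR"])/4;print("c",c)
Y=a/np.linalg.norm(a);X=np.array([Y[1],-Y[0],0]);print(X,Y)
for k,p in P.items():print(k,np.round([(p-c)@X,(p-c)@Y],4))
E
```

```text
FL [0.5525 0.0392 0.024 ] [0.5548 0.041  0.0099]
FR [ 0.3739 -0.2541  0.024 ] [ 0.3735 -0.2596 -0.0005]
NL [0.5099 0.0637 0.024 ] [0.5122 0.0661 0.0117]
NR [ 0.3309 -0.2298  0.024 ] [ 0.3295 -0.2349  0.0027]
w1 [ 0.4444 -0.1119  0.062 ] [ 0.4473 -0.1175  0.0067]
w2 [ 0.3892 -0.2112  0.062 ] [ 0.3888 -0.2199  0.0233]
w3 [ 0.3643 -0.1986  0.062 ] [ 0.3622 -0.2086  0.0125]
w4 [ 0.422 -0.102  0.062] [ 0.4229 -0.101   0.0592]
wc [ 0.4046 -0.1567  0.065 ] [ 0.4054 -0.1563  0.0654]
tip [ 0.444  -0.0864  0.047 ] [ 0.444  -0.0851  0.0476]
pad [ 0.5043 -0.1224  0.069 ] [ 0.504  -0.122   0.0721]
yaw of +y 58.64242875164799 0.34356746196290955
c [ 0.44182879 -0.09526374  0.024     ]
[ 0.85393638 -0.52037742  0.        ] [0.52037742 0.85393638 0.        ]
FL [0.0246 0.1724]
FR [ 0.0247 -0.171 ]
NL [-0.0246  0.1711]
NR [-0.0247 -0.1726]
w1 [ 0.0109 -0.0129]
w2 [ 0.0154 -0.1264]
w3 [-0.0124 -0.1286]
w4 [-0.0134 -0.016 ]
wc [ 0.0002 -0.0719]
tip [-0.0027  0.0087]
pad [0.0675 0.0093]
```

Request:
{"api": "arm_command", "payload": {
  "deltas": [
    {"dp": [0, 0, 0], "twist": 0.052},
    {"dp": [0, 0, 0], "twist": 0.052},
    {"dp": [0, 0, 0], "twist": 0.052},
    {"dp": [0, 0, 0], "twist": 0.052},
    {"dp": [0, 0, 0], "twist": 0.052},
    {"dp": [0, 0, 0], "twist": 0}
  ],
  "fingers": 1
}}

```text
time: 0.85
ee_pos: [0.1707, -0.6267, 0.2305]
ee_rot: [0.963, -0.271, -0.0, -0.001]
contact_force: [0.5, 0.7, 0.9]
gripper_width: 0.0
gripper_force: 0.0
```

```bash
cat >> h.py <<'E'
from scipy.spatial.transform import Rotation as R
C=np.array([.4418,-.0953,0]);a=np.radians(58.64)
Y=np.array([np.cos(a),np.sin(a),0]);X=np.array([Y[1],-Y[0],0]);B=np.array([X,Y,[0,0,1]])
def to(*mm):
    s=monitor.read_state();r=R.from_quat(s["ee_rot"]).as_matrix();p=np.array(s["ee_pos"])
    t=C+B.T@(np.array(mm)/1000)
    print("t",round(s["time"],2),"board mm",np.round(B@(p-C)*1000,1),"F(board)",np.round(B@s["contact_force"],1),"toolx,y in board",np.round(B@r[:,0],3),np.round(B@r[:,1],3),"target dp",np.round(r.T@(t-p)/.3,4),"q",np.round(s["q"],2),"w",round(s["gripper_width"],3))
E
python3 -c "from h import *;to(72,9,120)"
```

```text
t 0.85 board mm [  45.1 -594.8  230.5] F(board) [0.  0.8 0.9] toolx,y in board [ 1.    -0.002 -0.001] [-0.002 -1.    -0.001] target dp [ 0.087  -2.0126  0.3698] q [ 1.1   0.39  0.18  1.6  -0.07  1.16 -0.82] w 0.0
```

Request:
{"api": "arm_command", "payload": {
  "deltas": [
    {"dp": [0.009, -0.15, 0], "twist": 0},
    {"dp": [0.009, -0.15, 0], "twist": 0},
    {"dp": [0.009, -0.15, 0], "twist": 0},
    {"dp": [0.009, -0.15, 0], "twist": 0},
    {"dp": [0.009, -0.15, 0], "twist": 0},
    {"dp": [0.009, -0.15, 0], "twist": 0},
    {"dp": [0.009, -0.15, 0], "twist": 0},
    {"dp": [0.009, -0.15, 0], "twist": 0},
    {"dp": [0.009, -0.15, 0], "twist": 0},
    {"dp": [0.006, -0.15, 0], "twist": 0}
  ]
}}

```text
time: 2.1
ee_pos: [0.4291, -0.2561, 0.2313]
ee_rot: [0.963, -0.271, 0.0, 0.0]
contact_force: [0.9, 0.1, 0.3]
gripper_width: -0.0003
gripper_force: 0.0
```

Request:
{"api": "arm_command", "payload": {
  "deltas": [
    {"dp": [0, -0.15, 0.05], "twist": 0},
    {"dp": [0, -0.15, 0.1], "twist": 0},
    {"dp": [0, -0.15, 0.1], "twist": 0},
    {"dp": [0, -0.06, 0.1], "twist": 0},
    {"dp": [0, 0, 0.02], "twist": 0},
    {"dp": [0, 0, 0], "twist": 0},
    {"dp": [0, 0, 0], "twist": 0}
  ]
}}

```text
time: 2.98
ee_pos: [0.5091, -0.1291, 0.1216]
ee_rot: [0.962, -0.273, 0.001, 0.0]
contact_force: [-0.4, 0.2, 0.7]
gripper_width: 0.0004
gripper_force: 0.0
```

```bash
python3 -c "
from h import *
to(72,9,78)
i,d=capture('top');cv2.imwrite('pics/t1.png',cv2.resize(i[200:380,250:490],None,fx=3,fy=3))
i,d=capture('side');cv2.imwrite('pics/s1.png',cv2.resize(i[150:300,260:460],None,fx=4,fy=4))"
```

```text
t 2.98 board mm [ 75.1   6.2 121.6] F(board) [-0.5 -0.1  0.7] toolx,y in board [ 1.    -0.006  0.002] [-0.006 -1.     0.   ] target dp [-0.0106 -0.0094  0.1454] q [ 0.37  0.29 -0.23  1.98  0.09  0.87 -2.03] w 0.0
```

View pics/s1.png

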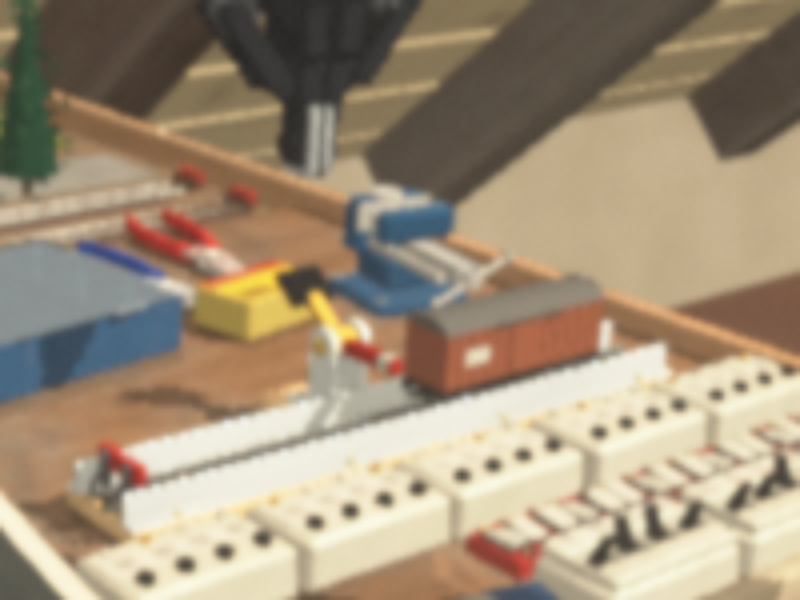

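The side view shows the closed fingertips at (310,165), above the pad at (303,285). The knuckles only bulge along the track. I'll press now.

Request:
{"api": "arm_command", "payload": {
  "deltas": [
    {"dp": [-0.01, -0.009, 0.05], "twist": 0},
    {"dp": [0, 0, 0.06], "twist": 0},
    {"dp": [0, 0, 0.03], "twist": 0},
    {"dp": [0, 0, 0.02], "twist": 0},
    {"dp": [0, 0, 0.02], "twist": 0},
    {"dp": [0, 0, 0.02], "twist": 0},
    {"dp": [0, 0, 0.02], "twist": 0},
    {"dp": [0, 0, 0.02], "twist": 0}
  ]
}}

```text
time: 4.08
ee_pos: [0.5076, -0.1228, 0.0479]
ee_rot: [0.962, -0.272, 0.0, -0.0]
contact_force: [0.9, -0.6, 1.6]
gripper_width: -0.0001
gripper_force: 0.9
```

```bash
python3 -c "
from h import *
to(72,9,29)"
```

```text
t 4.08 board mm [70.5 10.7 47.9] F(board) [1.1 0.  1.6] toolx,y in board [ 1.    -0.003 -0.   ] [-0.003 -1.    -0.   ] target dp [0.0051 0.0058 0.063 ] q [ 0.35  0.4  -0.22  2.02  0.13  0.73 -2.07] w -0.0
```

Request:
{"api": "arm_command", "payload": {
  "deltas": [
    {"dp": [0.004, 0, 0.015], "twist": 0},
    {"dp": [0, 0, 0.015], "twist": 0},
    {"dp": [0, 0, 0.015], "twist": 0},
    {"dp": [0, 0, 0.01], "twist": 0},
    {"dp": [0, 0, 0.005], "twist": 0},
    {"dp": [0, 0, 0], "twist": 0}
  ]
}}

```text
time: 4.82
ee_pos: [0.5085, -0.124, 0.0301]
ee_rot: [0.962, -0.272, 0.0, 0.0]
contact_force: [-0.2, -0.9, 0.0]
gripper_width: 0.0001
gripper_force: 0.2
```

```bash
python3 -c "
from h import *
to(72,9,29)"
```

```text
t 4.83 board mm [71.9 10.2 30.1] F(board) [ 0.3 -0.8  0. ] toolx,y in board [ 1.    -0.004  0.   ] [-0.004 -1.     0.   ] target dp [0.0003 0.0039 0.0036] q [ 0.34  0.44 -0.21  2.03  0.14  0.69 -2.08] w 0.0
```

Press 4 mm more, watching for the end stop.

Request:
{"api": "arm_command", "payload": {
  "deltas": [
    {"dp": [0, 0, 0.006], "twist": 0},
    {"dp": [0, 0, 0.006], "twist": 0},
    {"dp": [0, 0, 0], "twist": 0}
  ]
}}

```text
time: 5.2
ee_pos: [0.5093, -0.1242, 0.0272]
ee_rot: [0.962, -0.272, 0.001, 0.0]
contact_force: [-0.2, -1.0, 4.8]
gripper_width: -0.0002
gripper_force: 1.7
```

```bash
python3 -c "
from h import *
to(72,9,29)
i,d=capture('side');cv2.imwrite('pics/s2.png',cv2.resize(i[170:290,280:440],None,fx=5,fy=5))"
```

```text
t 5.2 board mm [72.7 10.4 27.2] F(board) [ 0.4 -1.   4.8] toolx,y in board [ 1.    -0.004  0.001] [-0.004 -1.    -0.   ] target dp [-0.0023  0.0048 -0.0061] q [ 0.34  0.44 -0.21  2.03  0.14  0.68 -2.08] w -0.0
```

View pics/s2.png

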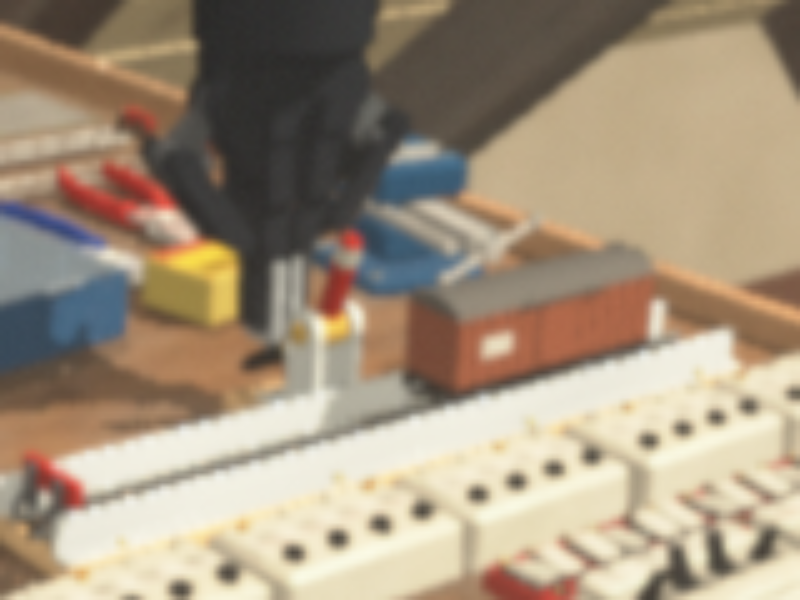

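The side view shows the bar standing fully up at (345,265), and the force is rising at the end stop. I'll lift and go behind the wagon.

Request:
{"api": "arm_command", "payload": {
  "deltas": [
    {"dp": [0, 0, -0.1], "twist": 0},
    {"dp": [0, 0, -0.15], "twist": 0},
    {"dp": [0, 0, -0.1], "twist": 0},
    {"dp": [-0.04, 0.1, 0], "twist": 0},
    {"dp": [-0.05, 0.12, 0], "twist": 0},
    {"dp": [-0.05, 0.12, 0], "twist": 0},
    {"dp": [-0.05, 0.12, 0], "twist": 0},
    {"dp": [-0.05, 0.13, 0], "twist": 0},
    {"dp": [-0.01, 0, 0], "twist": 0},
    {"dp": [0, 0, 0], "twist": 0}
  ]
}}

```text
time: 6.5
ee_pos: [0.3518, -0.2348, 0.1313]
ee_rot: [0.962, -0.272, -0.0, -0.0]
contact_force: [0.8, 0.3, -0.4]
gripper_width: -0.0
gripper_force: 0.0
```

```bash
python3 -c "
from h import *
to(-4,-167,38)"
```

```text
t 6.5 board mm [  -4.3 -166.   131.3] F(board) [ 0.6  0.7 -0.4] toolx,y in board [ 1.    -0.004 -0.001] [-0.004 -1.    -0.   ] target dp [0.0012 0.0035 0.3111] q [ 0.62  0.09 -0.13  2.2   0.02  0.85 -1.64] w -0.0
```

Request:
{"api": "arm_command", "payload": {
  "deltas": [
    {"dp": [0, 0.005, 0.08], "twist": 0},
    {"dp": [0, 0, 0.08], "twist": 0},
    {"dp": [0, 0, 0.08], "twist": 0},
    {"dp": [0, 0, 0.05], "twist": 0},
    {"dp": [0, 0, 0.02], "twist": 0},
    {"dp": [0, 0, 0], "twist": 0}
  ]
}}

```text
time: 7.25
ee_pos: [0.3516, -0.2364, 0.0386]
ee_rot: [0.962, -0.272, -0.0, -0.0]
contact_force: [0.4, -0.4, -0.1]
gripper_width: 0.0001
gripper_force: 0.0
```

```bash
python3 -c "
from h import *
to(-3,-145,38)
i,d=capture('side');cv2.imwrite('pics/s3.png',cv2.resize(i[170:290,300:460],None,fx=5,fy=5))"
```

```text
t 7.25 board mm [  -3.6 -167.4   38.6] F(board) [ 0.5 -0.1 -0.1] toolx,y in board [ 1.    -0.003 -0.   ] [-0.003 -1.    -0.   ] target dp [ 0.0017 -0.0748  0.0021] q [ 0.61  0.27 -0.12  2.25  0.06  0.62 -1.68] w 0.0
```

View pics/s3.png

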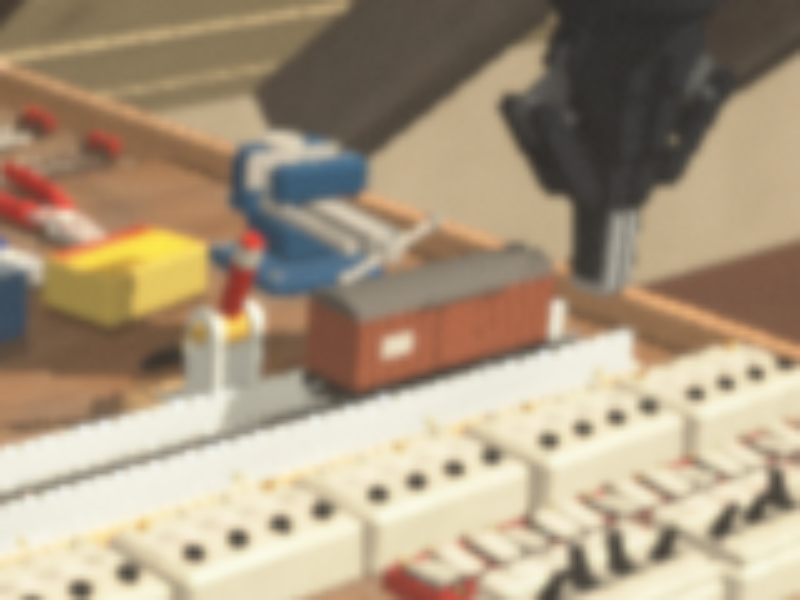

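The side view shows the fingers at (605,260), behind the wagon, with the bar still up at (240,275). I'll push.

Request:
{"api": "arm_command", "payload": {
  "deltas": [
    {"dp": [0, -0.03, 0], "twist": 0},
    {"dp": [0, -0.03, 0], "twist": 0},
    {"dp": [0, -0.03, 0], "twist": 0},
    {"dp": [0, -0.03, 0], "twist": 0},
    {"dp": [0, -0.03, 0], "twist": 0},
    {"dp": [0, -0.03, 0], "twist": 0},
    {"dp": [0, -0.03, 0], "twist": 0},
    {"dp": [0, -0.03, 0], "twist": 0},
    {"dp": [0, -0.03, 0], "twist": 0},
    {"dp": [0, -0.03, 0], "twist": 0}
  ]
}}

```text
time: 8.55
ee_pos: [0.3986, -0.1594, 0.0387]
ee_rot: [0.962, -0.272, -0.0, -0.0]
contact_force: [0.3, -0.2, 0.9]
gripper_width: -0.0004
gripper_force: 0.5
```

Request:
{"api": "arm_command", "payload": {
  "deltas": [
    {"dp": [0, -0.03, 0], "twist": 0},
    {"dp": [0, -0.03, 0], "twist": 0},
    {"dp": [0, -0.03, 0], "twist": 0},
    {"dp": [0, -0.03, 0], "twist": 0},
    {"dp": [0, -0.03, 0], "twist": 0},
    {"dp": [0, -0.02, 0], "twist": 0},
    {"dp": [0, 0, 0], "twist": 0}
  ]
}}

```text
time: 9.43
ee_pos: [0.4255, -0.1157, 0.0387]
ee_rot: [0.962, -0.271, 0.0, -0.0]
contact_force: [-0.8, -0.5, 1.1]
gripper_width: 0.0001
gripper_force: 0.0
```

```bash
python3 -c "
from h import *
to(-3,13,38)
i,d=capture('side');cv2.imwrite('pics/s4.png',cv2.resize(i[180:300,270:430],None,fx=5,fy=5))"
```

```text
t 9.43 board mm [ -3.3 -25.9  38.7] F(board) [-0.4 -0.9  1.1] toolx,y in board [ 1.    -0.002  0.   ] [-0.002 -1.    -0.001] target dp [ 0.0007 -0.1298  0.0024] q [ 0.35  0.3  -0.19  2.21  0.09  0.64 -2.03] w 0.0
```

View pics/s4.png

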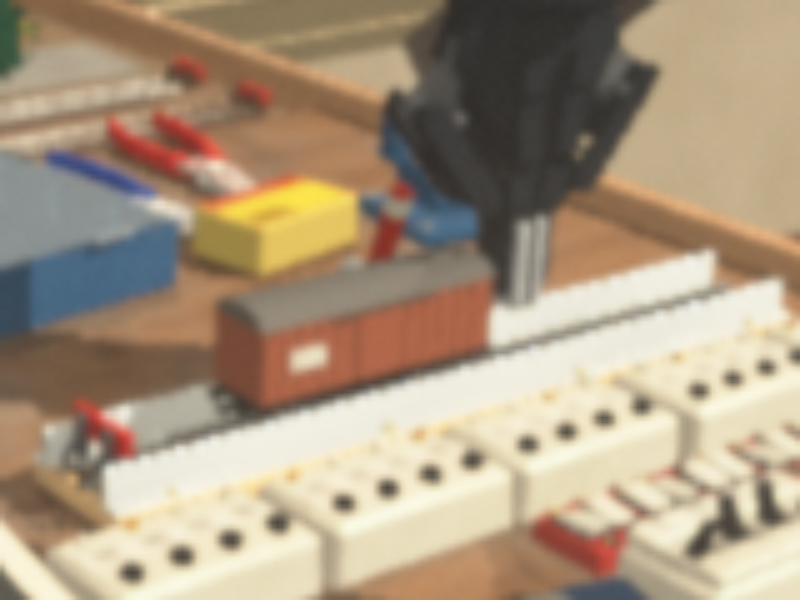

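The side view shows the wagon with its front at (240,350) and its rear about level with the bar, which is clear at (390,225). I'll keep pushing with a slight shift away from the bar.

Request:
{"api": "arm_command", "payload": {
  "deltas": [
    {"dp": [-0.01, -0.015, 0], "twist": 0},
    {"dp": [-0.003, -0.02, 0], "twist": 0},
    {"dp": [0, -0.02, 0], "twist": 0},
    {"dp": [0, -0.02, 0], "twist": 0},
    {"dp": [0, -0.02, 0], "twist": 0},
    {"dp": [0, -0.02, 0], "twist": 0},
    {"dp": [0, -0.01, 0], "twist": 0},
    {"dp": [0, 0, 0], "twist": 0}
  ]
}}

```text
time: 10.48
ee_pos: [0.4416, -0.0822, 0.0387]
ee_rot: [0.962, -0.272, 0.0, -0.0]
contact_force: [0.2, 0.4, -0.1]
gripper_width: 0.0003
gripper_force: 0.0
```

```bash
python3 -c "
from h import *
to(-7,15,38)
i,d=capture('side');cv2.imwrite('pics/s5.png',cv2.resize(i[180:300,270:430],None,fx=5,fy=5))
p=camera_params('side');T=np.array(p['pose']);K=np.array(p['intrinsics'])
v,u=np.mgrid[180:300,270:430];z=d[180:300,270:430]
W=np.stack([(u-K[0,2])/K[0,0]*z,(v-K[1,2])/K[1,1]*z,z],-1)@T[:3,:3].T+T[:3,3]
b=(W-C)@B.T; m=(z>0)&(abs(b[...,0])<20)&(b[...,2]>.03)&(b[...,2]<.055)
y=b[m][:,1];h,e=np.histogram(y,np.arange(-.02,.18,.005));print(dict(zip(np.round(e,3),h)))"
```

```text
t 10.47 board mm [-7.  11.1 38.7] F(board) [-0.1  0.5 -0.1] toolx,y in board [ 1.    -0.003  0.   ] [-0.003 -1.    -0.   ] target dp [-0.0002 -0.013   0.0024] q [ 0.28  0.31 -0.21  2.19  0.11  0.64 -2.12] w 0.0
{np.float64(-0.02): np.int64(3), np.float64(-0.015): np.int64(2), np.float64(-0.01): np.int64(0), np.float64(-0.005): np.int64(2), np.float64(0.0): np.int64(14), np.float64(0.005): np.int64(14), np.float64(0.01): np.int64(25), np.float64(0.015): np.int64(39), np.float64(0.02): np.int64(29), np.float64(0.025): np.int64(39), np.float64(0.03): np.int64(63), np.float64(0.035): np.int64(67), np.float64(0.04): np.int64(70), np.float64(0.045): np.int64(72), np.float64(0.05): np.int64(78), np.float64(0.055): np.int64(61), np.float64(0.06): np.int64(62), np.float64(0.065): np.int64(62), np.float64(0.07): np.int64(57), np.float64(0.075): np.int64(54), np.float64(0.08): np.int64(51), np.float64(0.085): np.int64(47), np.float64(0.09): np.int64(51), np.float64(0.095): np.int64(47), np.float64(0.1): np.int64(50), np.float64(0.105): np.int64(38), np.float64(0.11): np.int64(44), np.float64(0.115): np.int64(35), np.float64(0.12): np.int64(28), np.float64(0.125): np.int64(33), np.float64(0.13): np.int64(32), np.float64(0.135): np.int64(31), np.float64(0.14): np.int64(131), np.float64(0.145): np.int64(2), np.float64(0.15): np.int64(2), np.float64(0.155): np.int64(3), np.float64(0.16): np.int64(8), np.float64(0.165): np.int64(34), np.float64(0.17): np.int64(13)}
```

View pics/s5.png

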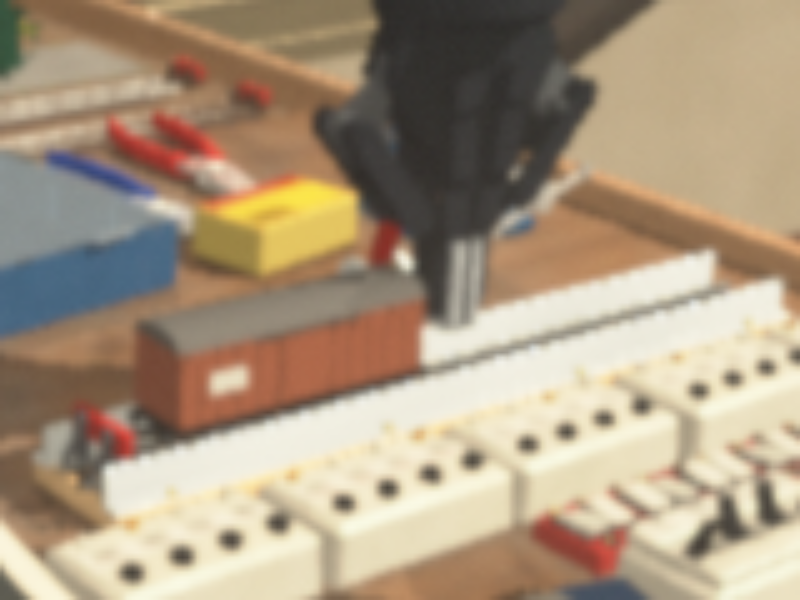

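The wagon front is at about board y = 143 mm, so its origin is near 81 mm. I'll push 8 mm more for margin, then back off and lift.

Request:
{"api": "arm_command", "payload": {
  "deltas": [
    {"dp": [0, -0.01, 0], "twist": 0},
    {"dp": [0, -0.01, 0], "twist": 0},
    {"dp": [0, -0.008, 0], "twist": 0},
    {"dp": [0, 0, 0], "twist": 0},
    {"dp": [-0.01, 0.03, 0], "twist": 0},
    {"dp": [0, 0.08, 0], "twist": 0},
    {"dp": [0, 0.1, 0], "twist": 0},
    {"dp": [0, 0.05, -0.1], "twist": 0},
    {"dp": [0, 0, -0.15], "twist": 0},
    {"dp": [0, 0, -0.1], "twist": 0}
  ]
}}

```text
time: 11.78
ee_pos: [0.4021, -0.1412, 0.1454]
ee_rot: [0.962, -0.273, 0.001, 0.0]
contact_force: [0.7, -0.5, -0.6]
gripper_width: -0.0
gripper_force: 0.0
```

```bash
cat > w.py <<'E'
from h import *
i,d=capture('side')
p=camera_params('side');T=np.array(p['pose']);K=np.array(p['intrinsics'])
v,u=np.mgrid[180:300,270:430];z=d[180:300,270:430]
W=np.stack([(u-K[0,2])/K[0,0]*z,(v-K[1,2])/K[1,1]*z,z],-1)@T[:3,:3].T+T[:3,3]
b=(W-C)@B.T; m=(z>0)&(abs(b[...,0])<20)&(b[...,2]>.03)&(b[...,2]<.055)
y=b[m][:,1];h,e=np.histogram(y,np.arange(.01,.16,.003));print([(round(a*1000),int(n)) for a,n in zip(e,h)])
E
python3 -c "
from w import *
to(58,6,140)"
```

```text
[(10, 10), (13, 11), (16, 8), (19, 3), (22, 23), (25, 21), (28, 29), (31, 26), (34, 36), (37, 21), (40, 40), (43, 40), (46, 47), (49, 49), (52, 43), (55, 30), (58, 37), (61, 38), (64, 37), (67, 37), (70, 39), (73, 32), (76, 34), (79, 34), (82, 27), (85, 28), (88, 25), (91, 31), (94, 34), (97, 28), (100, 20), (103, 25), (106, 30), (109, 28), (112, 23), (115, 21), (118, 20), (121, 15), (124, 21), (127, 17), (130, 17), (133, 21), (136, 20), (139, 12), (142, 21), (145, 23), (148, 83), (151, 51), (154, 5)]
t 11.82 board mm [ -7.3 -58.9 148.8] F(board) [ 1.8 -0.8  1.2] toolx,y in board [ 1.    -0.005  0.008] [-0.005 -1.    -0.002] target dp [ 0.2163 -0.2175  0.0316] q [ 0.43  0.07 -0.2   2.18  0.02  0.88 -1.9 ] w -0.0
```

The wagon front is now at about 151 mm, so its origin is near 89 mm, which is past the bar. Next I'll close the bar.

Request:
{"api": "arm_command", "payload": {
  "deltas": [
    {"dp": [0.07, -0.07, 0], "twist": 0},
    {"dp": [0.07, -0.07, 0], "twist": 0},
    {"dp": [0.07, -0.07, 0], "twist": 0},
    {"dp": [0.006, -0.007, 0], "twist": 0},
    {"dp": [0, 0, 0.08], "twist": 0},
    {"dp": [0, 0, 0.1], "twist": 0},
    {"dp": [0, 0, 0.07], "twist": 0},
    {"dp": [0, 0, 0.02], "twist": 0},
    {"dp": [0, 0, 0], "twist": 0}
  ]
}}

```text
time: 12.95
ee_pos: [0.4907, -0.1191, 0.0626]
ee_rot: [0.962, -0.272, -0.001, 0.0]
contact_force: [0.5, -0.4, 0.1]
gripper_width: -0.0002
gripper_force: 0.0
```

```bash
python3 -c "
from h import *
to(5,6,66)"
```

```text
t 12.95 board mm [54.2  5.2 62.6] F(board) [ 0.7 -0.1  0.1] toolx,y in board [ 1.    -0.004 -0.001] [-0.004 -1.     0.001] target dp [-0.164  -0.0021 -0.0113] q [ 0.34  0.35 -0.21  2.06  0.11  0.74 -2.06] w -0.0
```

Request:
{"api": "arm_command", "payload": {
  "deltas": [
    {"dp": [0, 0, -0.013], "twist": 0},
    {"dp": [-0.02, 0, 0], "twist": 0},
    {"dp": [-0.02, 0, 0], "twist": 0},
    {"dp": [-0.02, 0, 0], "twist": 0},
    {"dp": [-0.02, 0, 0], "twist": 0},
    {"dp": [-0.02, 0, 0], "twist": 0},
    {"dp": [-0.02, 0, 0], "twist": 0},
    {"dp": [-0.02, 0, 0], "twist": 0},
    {"dp": [-0.02, 0, 0], "twist": 0},
    {"dp": [0, 0, 0], "twist": 0}
  ]
}}

```text
time: 14.2
ee_pos: [0.449, -0.0926, 0.0661]
ee_rot: [0.962, -0.272, -0.002, -0.0]
contact_force: [-0.1, 0.8, 2.2]
gripper_width: -0.0003
gripper_force: 0.8
```

```bash
python3 -c "
from h import *
to(3,5,48)"
```

```text
t 14.2 board mm [ 4.7  6.  66.1] F(board) [-0.5  0.7  2.2] toolx,y in board [ 1.    -0.003 -0.003] [-0.003 -1.     0.001] target dp [-0.0055  0.0033  0.0604] q [ 0.33  0.28 -0.23  2.16  0.09  0.72 -2.09] w -0.0
```

Request:
{"api": "arm_command", "payload": {
  "deltas": [
    {"dp": [-0.006, 0.003, 0.015], "twist": 0},
    {"dp": [0, 0, 0.015], "twist": 0},
    {"dp": [0, 0, 0.015], "twist": 0},
    {"dp": [0, 0, 0.01], "twist": 0},
    {"dp": [0, 0, 0.005], "twist": 0},
    {"dp": [0, 0, 0], "twist": 0},
    {"dp": [0, 0, 0], "twist": 0}
  ]
}}

```text
time: 15.08
ee_pos: [0.4493, -0.0938, 0.0487]
ee_rot: [0.962, -0.272, 0.001, 0.0]
contact_force: [0.0, 0.2, -0.4]
gripper_width: 0.0
gripper_force: 0.0
```

```bash
python3 -c "
from h import *
to(3,5,48)"
```

```text
t 15.07 board mm [ 5.6  5.2 48.7] F(board) [-0.1  0.2 -0.4] toolx,y in board [ 1.    -0.004  0.001] [-0.004 -1.    -0.   ] target dp [-0.0087  0.0006  0.0022] q [ 0.32  0.31 -0.23  2.17  0.11  0.67 -2.1 ] w 0.0
```

Request:
{"api": "arm_command", "payload": {
  "deltas": [
    {"dp": [-0.006, 0, 0.004], "twist": 0},
    {"dp": [0, 0, 0], "twist": 0},
    {"dp": [0, 0, 0], "twist": 0}
  ]
}}

```text
time: 15.45
ee_pos: [0.4485, -0.0931, 0.048]
ee_rot: [0.962, -0.272, 0.001, 0.0]
contact_force: [0.9, -1.5, 3.2]
gripper_width: -0.0002
gripper_force: 1.4
```

```bash
python3 -c "
from h import *
to(3,5,48)"
```

```text
t 15.45 board mm [ 4.6  5.4 48. ] F(board) [ 1.6 -0.8  3.2] toolx,y in board [ 1.    -0.004  0.003] [-0.004 -1.    -0.001] target dp [-0.0053  0.0012  0.0001] q [ 0.32  0.31 -0.23  2.17  0.11  0.67 -2.1 ] w -0.0
```

Force is up to 3 N at z = 48 mm, so the bar is level. I'll lift away and check.

Request:
{"api": "arm_command", "payload": {
  "deltas": [
    {"dp": [0, 0, -0.05], "twist": 0},
    {"dp": [0, 0, -0.15], "twist": 0},
    {"dp": [0, 0, -0.15], "twist": 0},
    {"dp": [0, 0.15, -0.1], "twist": 0},
    {"dp": [0, 0.2, 0], "twist": 0},
    {"dp": [0, 0.2, 0], "twist": 0},
    {"dp": [0, 0.2, 0], "twist": 0},
    {"dp": [0, 0.1, 0], "twist": 0},
    {"dp": [0, 0, 0], "twist": 0}
  ]
}}

```text
time: 16.58
ee_pos: [0.3114, -0.311, 0.1825]
ee_rot: [0.961, -0.275, -0.001, -0.0]
contact_force: [0.6, 0.7, 0.3]
gripper_width: -0.0002
gripper_force: 0.0
```

```bash
python3 -c "
from w import *
to(0,0,0)
t,dt=capture('top')
p=camera_params('top');T=np.array(p['pose']);K=np.array(p['intrinsics'])
v,u=np.mgrid[225:365,250:450];z=dt[225:365,250:450]
W=np.stack([(u-K[0,2])/K[0,0]*z,(v-K[1,2])/K[1,1]*z,z],-1)@T[:3,:3].T+T[:3,3]
b=(W-C)@B.T*1000
m=(abs(b[...,1]-9)<4)&(b[...,0]>-15)&(b[...,0]<85)&(b[...,2]>35);print(sorted(np.round(b[m]).astype(int)[:,[0,2]].tolist()))
A=cv2.resize(i[180:300,270:430],(640,480));
cv2.imwrite('pics/f.png',np.hstack([cv2.resize(i[200:290,280:400],(400,300)),cv2.resize(t[235:325,260:380],(400,300))]))"
```

```text
[(10, 30), (13, 32), (16, 22), (19, 4), (22, 21), (25, 19), (28, 26), (31, 31), (34, 32), (37, 30), (40, 33), (43, 41), (46, 47), (49, 45), (52, 42), (55, 37), (58, 34), (61, 42), (64, 31), (67, 45), (70, 35), (73, 27), (76, 31), (79, 37), (82, 24), (85, 31), (88, 32), (91, 30), (94, 27), (97, 25), (100, 24), (103, 26), (106, 33), (109, 29), (112, 22), (115, 23), (118, 17), (121, 15), (124, 18), (127, 22), (130, 18), (133, 18), (136, 20), (139, 16), (142, 23), (145, 16), (148, 77), (151, 60), (154, 5)]
t 16.62 board mm [   1.3 -249.9  182.5] F(board) [-0.8  0.4 -0.5] toolx,y in board [ 1.    -0.006 -0.001] [-0.006 -1.    -0.001] target dp [-0.0089 -0.8323  0.6093] q [ 0.67  0.04  0.02  2.13 -0.    0.97 -1.44] w 0.0
[[-7, 44], [-7, 48], [-6, 46], [-6, 49], [-5, 49], [-5, 49], [-4, 48], [-4, 49], [-3, 48], [-3, 49], [-2, 46], [-2, 47], [-1, 48], [0, 45], [0, 49], [0, 50], [1, 47], [1, 48], [2, 45], [2, 47], [3, 48], [3, 49], [4, 47], [5, 46], [5, 48], [5, 50], [6, 47], [6, 49], [7, 47], [7, 48], [8, 49], [8, 49], [9, 48], [10, 47], [10, 48], [10, 51], [11, 48], [12, 46], [12, 49], [13,
[... 805 characters left out ...]
 [50, 58], [51, 57], [51, 60], [52, 58], [52, 58], [53, 58], [53, 59], [53, 62], [54, 59], [55, 60], [55, 60], [55, 62], [56, 61], [56, 62], [57, 60], [57, 61], [58, 60], [58, 61], [58, 62], [58, 66], [59, 63], [59, 65], [59, 68], [60, 63], [60, 64], [61, 64], [61, 64], [62, 63], [62, 66], [62, 66], [62, 66], [62, 69], [63, 67], [63, 69], [64, 67], [64, 67], [64, 69], [64, 69], [65, 66], [65, 69], [66, 68], [66, 69], [66, 70], [67, 68], [67, 69], [67, 71], [68, 68], [68, 71], [68, 71], [69, 70], [70, 68], [70, 70], [70, 73], [70, 73], [70, 75], [70, 75], [71, 73], [71, 75], [72, 72], [72, 74], [72, 74], [73, 72], [73, 73], [74, 71], [74, 75], [74, 76], [74, 76], [75, 72], [76, 71], [77, 70]]
```

View pics/f.png

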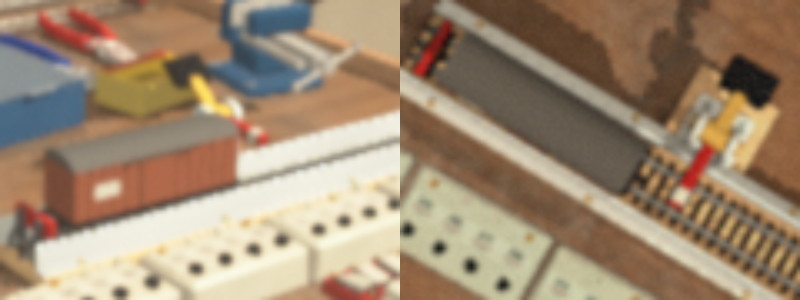

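The side and top pictures show the bar level across the track (right half, (690,180)). The wagon is behind it, with its rear at (645,165) near the red buffer.

```bash
python3 -c "
from h import *
print(robot.finish_job())"
```

```text
the job is handed in; nothing more can be done
None
```

The wagon is stored about 12 mm past the minimum, the red bar lies level across the track behind it, the other things were never touched, and I handed the job in at about 17 s.

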